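Fit a filter set and hold the panel filter flush on the tilted compartment

TASK

At the filter counter, place the small round cartridge filter and the small block filter inside the open compartment on the tilted cradle and let go of them (either one first; do not drop them in from high up). Then take the large panel filter by its grip rib, lay it squarely centred over the sloping mouth, rib outward and its long side along the mouth's long side, feel it come flush all round, and press gently until the sprung rubber rim gives by about 3 mm. Finish while still gripping the panel and holding it flush and pressed like that; leave the boxed filter and the large round filter on the counter where they are.

Things in the scene. Friction and masses are not known exactly. Their poses are not given: they have to be found in the camera images.
- cradle: Fixed steel cradle, base 120 x 200 x 12 mm, cheeks at y = +-96 mm up to 84 mm high; origin under its centre, y along its tilt axis. Carries a grey open compartment (outside 132 x 172, inside 120 x 160 mm) on a stiff hinge along y, 62 mm up, under the compartment's centre. The mouth leans towards -x (the robot) by 0.17 to 0.45 rad, different each time; it stays as set.
- mouth (a point): Centre of the mouth, in the plane of its rubber rim's outer face (moves with the rim). z: straight out of the mouth, so its lean is the slope; x: short side, uphill; y: long side, level. The rim is a flat rubber frame, 136 (x) x 176 (y) mm outside, opening 116 x 156 mm, standing 10 mm proud of the grey walls.
- gasket (a joint): How far the sprung rubber rim is pressed in along -z of the mouth, in m: 0 free, 0.006 at its stop. It moves straight in, parallel to itself. It starts to give at about 2.5 N and takes 2.5 N more for each mm (10 N at 3 mm).
- floor (a point): Centre of the compartment's inner floor; axes as mouth. The floor lies 68 mm below the free rim's face. Parts let go on it may slide downhill (-x), and the round one may tip and roll.
- panel_grip (a point): Large panel filter, black frame with white pleats in a grid, 150 (x) x 190 (y) x 12 mm, 180 g, flat on a cork mat, rib up. Point: centre of its black grip rib, 27 mm above the flat underside, over the panel's middle; z up out of the panel. Rib: 44 mm along x, 16 mm thick along y, 30 mm high (12 to 42 mm above the underside).
- panel: The same panel filter; origin at the centre of its underside.
- cartridge_mid (a point): Small round cartridge filter on the other cork mat: black end caps, white pleats, diameter 50 mm, 32 mm high; on top a black rib 14 mm thick along x, 36 mm along y, 18 mm high (50 mm over all). 70 g. Point: on its axis, 25 mm above its underside; z up.
- cartridge: The same cartridge filter; origin at the centre of its underside.
- block_mid (a point): Small block filter on the same mat as the cartridge: 56 (x) x 44 (y) x 28 mm, black frame with white pleats, and on top a black rib 14 mm thick along x, 34 mm long along y, 18 mm high (46 mm over all). 60 g. This point is over its middle 23 mm above its underside; z up.
- block: The same block filter; origin at the centre of its underside.
- carton: Bystander: boxed filter, carton 60 x 90 x 90 mm; origin under its centre.
- tall_filter: Bystander: upright round pleated filter, 76 mm across its foot, 90 mm high; origin under its centre.
There are look-alikes about, which are no part of the job. Leave any turquoise look-alike of the block alone. What is shaped like the panel but red is not meant.

How it is judged:
On the way:
1. both small filters lie inside the compartment, let go (x of cartridge_mid in the frame of floor between -0.062 and 0.062 m and y of cartridge_mid in the frame of floor between -0.082 and 0.082 m and z of cartridge_mid in the frame of floor between 0 and 0.045 m and x of block_mid in the frame of floor between -0.062 and 0.062 m and y of block_mid in the frame of floor between -0.082 and 0.082 m and z of block_mid in the frame of floor between 0 and 0.045 m and contact force between the fingers and cartridge below 0.1 N and contact force between the fingers and block below 0.1 N), for 0.2 s.
At the end, for the whole second after the job is handed in: Both small filters inside the compartment (mid points under 45 mm above its floor), let go. Panel in the fingers (over 2 N), on the rim: parallel within 0.035 rad, square within 0.1 rad, centred within 12 mm each way, rib centre 22-31 mm out, over 4 N, rim given over 1.5 mm, under 20 mm/s (all of step 1 and angle between the z axis of panel_grip and the z axis of mouth, either way round below 0.035 rad and angle between the x axis of panel_grip and the x axis of mouth, either way round below 0.1 rad and x of panel_grip in the frame of mouth between -0.012 and 0.012 m and y of panel_grip in the frame of mouth between -0.012 and 0.012 m and z of panel_grip in the frame of mouth between 0.022 and 0.031 m and value of joint gasket above 0.0015 m and contact force between panel and cradle above 4 N and contact force between the fingers and panel above 2 N and linear speed of panel below 0.02 m/s); the arm keeps its last pose, push and grip.
It fails at once if the boxed filter is pushed more than 30 mm (distance of carton from where it was at the start of the episode above 0.03 m).
It fails at once if the large round filter is pushed more than 30 mm (distance of tall_filter from where it was at the start of the episode above 0.03 m).
It fails at once if the panel is rammed against the compartment (over 45 N) (contact force between panel and cradle above 45 N).
It fails at once if a small filter is dropped or thrown (over 1.2 m/s out of the fingers) ((contact force between the fingers and cartridge below 0.02 N and linear speed of cartridge above 1.2 m/s) or (contact force between the fingers and block below 0.02 N and linear speed of block above 1.2 m/s)).
It also fails if it takes over 67 s, if anything falls off the work surface, if the arm or the gripper's body presses on something with over 40 N, if the wrist force passes 120 N, or if a joint passes its speed limit or range.

ROBOT

A 7-joint arm with a two-finger parallel gripper is mounted at the origin on the work surface. World frame = base frame: x ahead of the robot, y to its left, z up, the work surface at z = 0. Lengths are in m, angles in rad, forces in N, time in s.
With the tool pointing down it reaches from about 0.4 to 0.85 m from the base axis. Payload 4.5 kg.
Tool frame: the origin (TCP) lies on the centre line of the jaws, within the pads' length; the fingertips stand r.tcp_to_tips ahead of it and the grasp point (between the pads) lies 11 mm behind it (r.tcp_to_tips is the distance from the TCP to the fingertips, in m); y points along the fingers, x is the direction in which the jaws open and shut, and the axes are right-handed (so a half turn about y gives the same grasp; the last joint's range is limited). The gripper opens to 88 mm and grips with 3 to 60 N. Pads are 18 mm wide; open, the fingers measure 123 mm over their backs; the gripper's body (75 mm by 187 mm) begins 45 mm behind the grasp point.
Start: joints at [-1.102, 0.689, -0.195, 1.565, 0.157, 0.902, -0.215], TCP at [0.263, 0.567, 0.247] pointing down, gripper open.
Joint ranges: [-3.01, 3.01], [-0.46, 2.08], [-1.47, 1.51], [0.13, 2.56], [-1, 4.14], [0.04, 2.09], [-2.66, 2.66]. Speed limits (rad/s): [2.57, 2.57, 3.14, 3.14, 3.14, 3.14, 3.14].

INTERFACE

Orientations are given as a unit quaternion [x, y, z, w].
In Python, from plant import r gives the robot as it stands. The module is installed in compiled form; this text tells all that it offers.
- The arm moves only by the shell command python3 -m inch 'ROWS' [OPENING] [FORCE]. ROWS is text: rows parted by semicolons, each of 4 numbers parted by spaces: the shift along the tool's x, y, z in mm, then the turn about the tool's y in degrees. In form: x y z spin; .... A call has 1 to 10 rows; each row is the pose to reach, as a shift and turn from the pose commanded when the call began, along the tool's axes at that moment; what a row does not reach only later rows make up. A row lasts 1/10 s, in which the tool goes at most 50 mm and 8.59 degrees, less where a joint would pass 70% of its speed; a pose out of reach is approached as far as the arm can. A call with a gripper value outside its range is refused whole. OPENING is the gripper command: -1 is shut, 1 is fully open, values between are in proportion, set as the call begins (- or left out, the last holds). The fingers move at their own pace and stop on an object; FORCE is the grip in N (left out, the last holds). Time passes only in rows, so rows that repeat a pose let the fingers close. It gives the time, the measured TCP pose, the force and the opening at its end, in the units of the state.
- r.get_state(): the state, without advancing time (a new reading comes with each control period).
- r.snapshot(name): name is "scene" or "side" or "wrist"; returns a dict with "frame" (384x512x3 uint8, red, green, blue), "intrinsics" (3x3 intrinsics, pixels), "dist_coeffs" ([k1, k2, p1, p2, k3] as OpenCV has them; the pictures are not rectified), "R" (3x3) and "t" (3): a world point X has camera coordinates R X + t. Camera axes: x right, y down, z forward; pixel columns grow to the right and rows downward; lengths in m; the calibration is good to about 2 mm. A picture is of the moment at which its call begins. There is no depth.
- r.finish_job(): hands the job in, once; it reports no verdict.
Trained networks look in the newest picture that a camera, given by its name, has taken for a name from the list of things; names that differ only in an ending like _2 or _b are one class to them, and where a whole thing is asked for, a point or a joint stands for the part that bears it (a point fixed in the world has none). Each returns a list of dicts, best first, with "p" (0 to 1); they miss things now and then, are a little off and sometimes report something else, mostly with a low value. They report only what shows in the picture. A call takes as long as a camera call. They do not tell look-alikes from the thing itself.
- r.trace(camera, name): "region" (384x512 bool, what is visible of it) and "centre" ([row, column] in pixels, amid what is visible of it).
- r.tip_of(camera, name): "centre" ([row, column] in pixels: a listed point, or the origin of a listed thing).
The state is a dict: "clock": time; "q": joint angles; "qd": joint speeds; "joint_torque": joint torques, N m; "tool_pos": TCP position; "eef_rot": TCP orientation; "contact_force": force on the tool from outside, world axes, zero at the start; "moment": the same for the moment, N m; "opening": opening from 0.0 (shut) to 1.0 (fully open).
Only numpy, scipy, OpenCV 4.12 (cv2) and the standard library are available. Lean on these libraries where they do the work, as an engineer would, in place of code of your own. Each camera call takes 0.05 s, during which the arm holds its last target.

## Working session

There is one attempt and no reset: what is moved stays moved. The work goes in short steps, Python scripts to look and compute and a shell command to move; the robot and the scene stay as the last step left them, time stands still between calls to the robot, and variables do not carry over. Pictures are saved under pics/ and viewed, and the job is handed in when it is done.

```bash
mkdir -p pics; ls; cat > look.py <<'E'
import cv2,sys
from plant import r
def save(cam,fn):
    s=r.snapshot(cam); cv2.imwrite('pics/'+fn,s['frame'][:,:,::-1]); return s
E
python3 - <<'E'
from look import *
import numpy as np
np.set_printoptions(precision=4,suppress=True)
st=r.get_state()
print(st, r.tcp_to_tips)
for c in ['scene','side','wrist']:
    s=save(c,c+'0.png'); print(c,s['intrinsics'].tolist(),s['dist_coeffs'],s['R'],s['t'], -np.array(s['R']).T@s['t'])
    for n in ['mouth','floor','panel_grip','panel','cartridge_mid','cartridge','block_mid','block','carton','tall_filter','cradle']:
        print(n,[(np.round(d['centre']).tolist(),round(d['p'],2)) for d in r.tip_of(c,n)])
print(r.get_state()['clock'])
E
```

```text
pics
{'clock': 0.0, 'q': array([-1.1022,  0.69  , -0.1945,  1.5663,  0.1573,  0.9025, -0.2151]), 'qd': array([-0.0011,  0.0001,  0.0003, -0.0013, -0.0011, -0.001 ,  0.0009]), 'joint_torque': array([  0.0001, -52.7567,  -1.267 , -15.3431,  -0.0527,   0.0065,
         0.0002]), 'tool_pos': array([0.2631, 0.5663, 0.2459]), 'eef_rot': array([ 0.5965,  0.3799, -0.3809, -0.5957]), 'contact_force': array([-0.0762,  0.4412,  0.0855]), 'moment': array([0.0174, 0.0096, 0.0112]), 'opening': 1.0027063906883138} 0.008
scene [[451.56471424426866, 0.0, 255.86211465643555], [0.0, 451.56471424426866, 184.96368649167283], [0.0, 0.0, 1.0]] [-0.1396  0.      0.      0.      0.    ] [[-0.7197  0.6943 -0.0006]
 [ 0.5648  0.585  -0.582 ]
 [-0.4038 -0.4192 -0.8132]] [ 0.2949 -0.1773  1.475 ] [0.908  0.5172 1.0964]
mouth [([205.0, 220.0], 0.7)]
floor [([222.0, 217.0], 0.95)]
panel_grip [([224.0, 398.0], 0.87), ([278.0, 322.0], 0.85)]
panel [([228.0, 399.0], 0.72), ([280.0, 319.0], 0.58)]
cartridge_mid [([150.0, 187.0], 0.52)]
cartridge [([153.0, 184.0], 0.51), ([164.0, 154.0], 0.51)]
block_mid [([199.0, 118.
[... 898 characters left out ...]
86.0], 0.22)]
block [([295.0, 309.0], 0.88), ([287.0, 359.0], 0.56)]
carton [([198.0, 306.0], 0.91)]
tall_filter [([259.0, 338.0], 0.8)]
cradle [([228.0, 286.0], 0.78)]
wrist [[267.93393272417273, 0.0, 258.420056160692], [0.0, 267.93393272417273, 192.1212267757685], [0.0, 0.0, 1.0]] [-0.0141  0.      0.      0.      0.    ] [[ 0.4205  0.9073  0.0006]
 [ 0.8703 -0.4036  0.2824]
 [ 0.2564 -0.1182 -0.9593]] [-0.6255 -0.0401  0.3896] [0.198  0.5974 0.3855]
mouth []
floor []
panel_grip [([337.0, 157.0], 0.98), ([179.0, 89.0], 0.69)]
panel [([333.0, 161.0], 0.84), ([175.0, 99.0], 0.66)]
cartridge_mid [([337.0, 156.0], 0.41)]
cartridge []
block_mid []
block []
carton []
tall_filter []
cradle []
1.8
```

View images.

View pics/scene0.png

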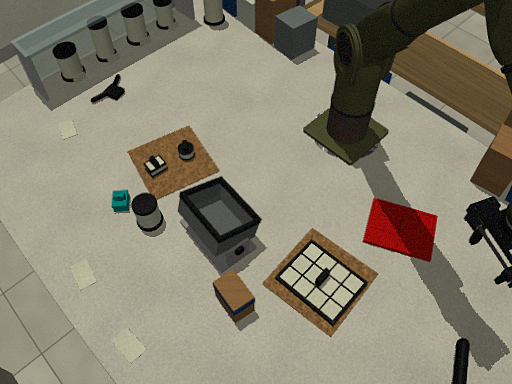

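View pics/side0.png

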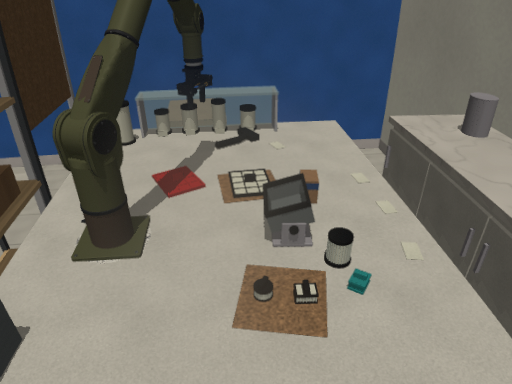

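View pics/wrist0.png

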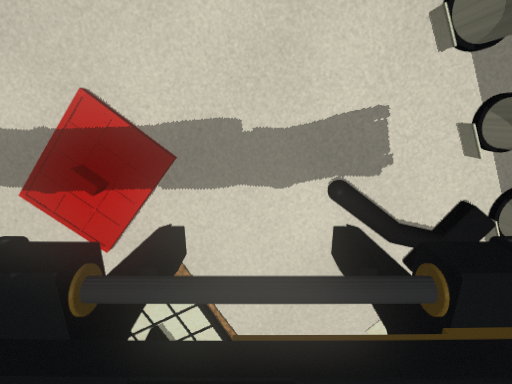

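```bash
cat >> look.py <<'E'
import numpy as np
np.set_printoptions(precision=4,suppress=True)
def ray(s,rc):
    p=np.array([[[rc[1],rc[0]]]],float)
    u=cv2.undistortPoints(p,s['intrinsics'],np.array(s['dist_coeffs']))[0,0]
    R=np.array(s['R']);t=np.array(s['t'])
    return -R.T@t, R.T@np.array([u[0],u[1],1])
def onplane(s,rc,z):
    c,d=ray(s,rc); return c+d*(z-c[2])/d[2]
def tri(obs):
    A=np.zeros((3,3));b=np.zeros(3);L=[]
    for s,rc in obs:
        c,d=ray(s,rc);d=d/np.linalg.norm(d);P=np.eye(3)-np.outer(d,d);A+=P;b+=P@c;L.append((c,P))
    X=np.linalg.solve(A,b); return X,[np.linalg.norm(P@(X-c)) for c,P in L]
def proj(s,X):
    rv=cv2.Rodrigues(np.array(s['R']))[0]
    q=cv2.projectPoints(np.array(X,float).reshape(-1,3),rv,np.array(s['t'],float),s['intrinsics'],np.array(s['dist_coeffs']))[0][:,0]
    return q[:,::-1]
E
python3 - <<'E'
from look import *
import pickle
S={c:r.snapshot(c) for c in ['scene','side']}
pickle.dump(S,open('S0.pkl','wb'))
pt={'mouth':((205,220),(196,284)),'floor':((222,217),(211,292)),'panel_grip':((278,322),(177,251)),'cart_mid':((150,187),(287,261)),'block_mid':((165,157),(290,305)),'block':((170,155),(295,309)),'tall':((220,150),(259,338)),'carton':((301,232),(198,306)),'cradle':((236,218),(228,286))}
for k,(a,b) in pt.items(): print(k,*tri([(S['scene'],a),(S['side'],b)]))
T={}
for c,n in [('scene','panel_grip'),('scene','panel'),('scene','block'),('side','block'),('scene','gasket'),('side','gasket'),('scene','cartridge'),('scene','cartridge_mid')]:
    o=r.trace(c,n); T[c,n]=o; print(c,n,[(np.round(d['centre']).tolist(),round(d['p'],2),int(d['region'].sum())) for d in o])
pickle.dump(T,open('T0.pkl','wb'))
for c,y0,y1,x0,x1,n in [('scene',110,260,110,270,'a'),('side',160,330,220,380,'b'),('scene',220,340,255,385,'c')]:
    cv2.imwrite(f'pics/z{n}.png',cv2.resize(S[c]['frame'][y0:y1,x0:x1,::-1],None,fx=4,fy=4,interpolation=cv2.INTER_CUBIC)[:600,:800])
E
```

```text
mouth [ 0.5354 -0.0043  0.121 ] [np.float64(0.0011596544420296063), np.float64(0.0011596544420294634)]
floor [ 0.5591 -0.0009  0.0639] [np.float64(0.005382132633123258), np.float64(0.0053821326331233545)]
panel_grip [0.4617 0.2948 0.0315] [np.float64(0.0012954295591082507), np.float64(0.0012954295591081535)]
cart_mid [ 0.4359 -0.2795  0.0248] [np.float64(0.0010374113414403617), np.float64(0.0010374113414402008)]
block_mid [ 0.5414 -0.2992  0.0231] [np.float64(0.0020251324008369463), np.float64(0.002025132400836941)]
block [ 0.5521 -0.3009  0.006 ] [np.float64(0.002482517222494426), np.float64(0.00248251722249433)]
tall [ 0.6679 -0.1696  0.0005] [np.float64(0.0017836886377114443), np.float64(0.0017836886377115653)]
carton [ 0.6554  0.1713 -0.0022] [np.float64(0.0033952016073630522), np.float64(0.0033952016073632856)]
cradle [ 0.5532  0.0023 -0.0065] [np.float64(0.004469759722830835), np.float64(0.00446975972283131)]
scene panel_grip [([282.0, 318.0], 0.84, 3992), ([226.0, 399.0], 0.57, 3234)]
scene panel [([228.0, 401.0], 0.67, 3304), ([281.0, 319.0], 0.63, 4113)]
scene block [([169.0, 156.0], 0.89, 312), ([200.0, 121.0], 0.61, 395)]
side block [([284.0, 360.0], 0.88, 459), ([294.0, 308.0], 0.59, 470)]
scene gasket [([196.0, 231.0], 0.55, 1236), ([282.0, 319.0], 0.47, 4111)]
side gasket [([204.0, 286.0], 0.74, 765)]
scene cartridge [([150.0, 181.0], 0.65, 289)]
scene cartridge_mid [([151.0, 185.0], 0.81, 313)]
```

View pics/za.png

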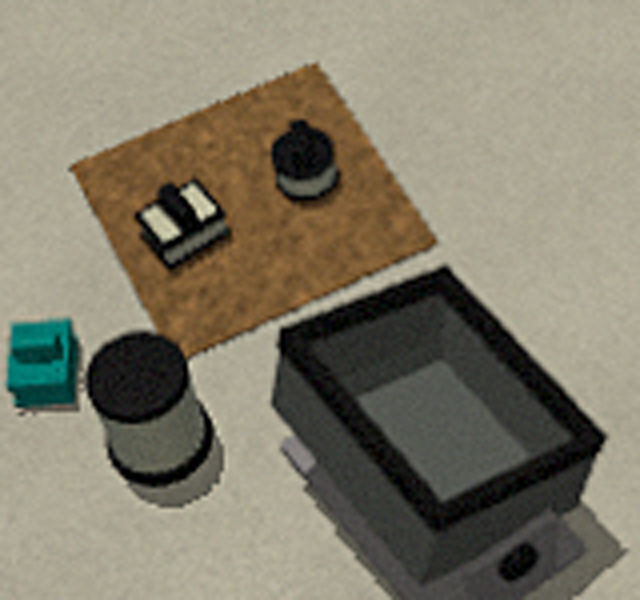

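View pics/zb.png

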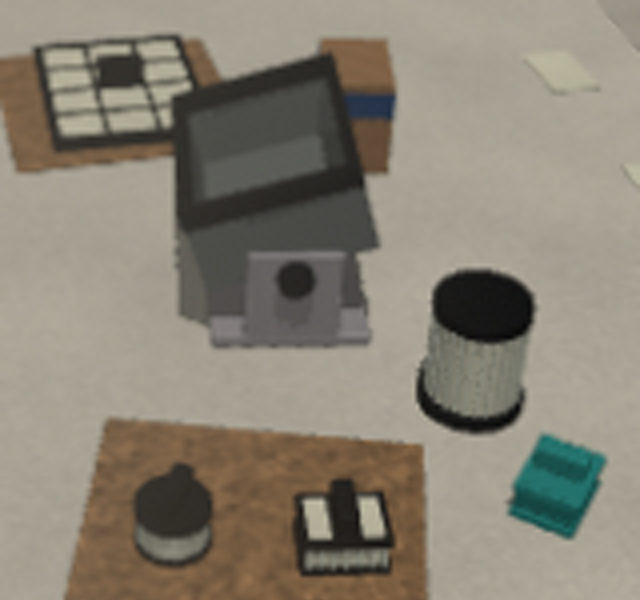

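View pics/zc.png

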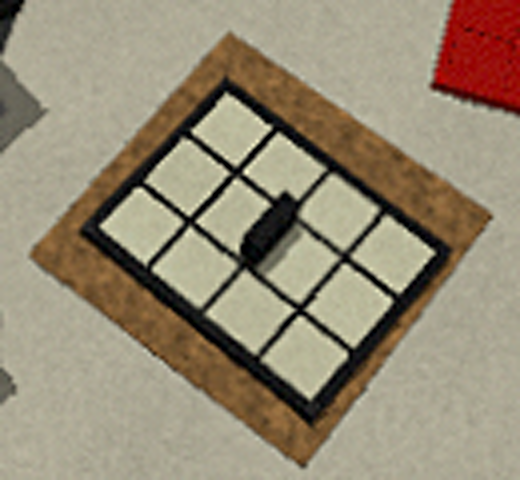

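```bash
cat > fit.py <<'E'
from look import *
import pickle
from scipy.optimize import least_squares
S=pickle.load(open('S0.pkl','rb'))
def o(x,y,off): return [(y+.5)/4-.5+off[0],(x+.5)/4-.5+off[1]]
A=(110,110);B=(160,220);C=(220,255)
rc=np.array([[-.068,-.088,0],[.068,-.088,0],[-.068,.088,0],[.068,.088,0]])
sc=[o(447,268,A),o(279,335,A),o(605,437,A),o(440,527,A)]
sd=[o(188,228,B),o(360,183,B),o(175,97,B),o(330,57,B)]
def Rm(yaw,lean):
    c,s=np.cos(yaw),np.sin(yaw);Rz=np.array([[c,-s,0],[s,c,0],[0,0,1]])
    c,s=np.cos(-lean),np.sin(-lean)
    return Rz@np.array([[c,0,s],[0,1,0],[-s,0,c]])
def f(p):
    X=rc@Rm(p[3],p[4]).T+p[:3]
    return np.r_[(proj(S['scene'],X)-sc).ravel(),(proj(S['side'],X)-sd).ravel()]
if __name__=='__main__':
    q=least_squares(f,[.535,0,.12,0,.3]); print('mouth',q.x,'res',q.fun.reshape(-1,2))
    pc=np.array([[-.075,-.095,0],[.075,-.095,0],[.075,.095,0],[-.075,.095,0]])
    cs=[onplane(S['scene'],o(x,y,C),.015) for x,y in [(227,80),(450,250),(312,420),(83,232)]]
    cs=np.array(cs);print(cs,cs.mean(0),np.linalg.norm(np.roll(cs,-1,0)-cs,axis=1))
    d=cs[1]-cs[0]; d2=cs[2]-cs[3]; print('long dir',np.degrees(np.arctan2(d[1],d[0])),np.degrees(np.arctan2(d2[1],d2[0])))
    cs=np.array([onplane(S['side'],o(x,y,B),.015) for x,y in [(35,45),(180,37),(200,138),(57,150)]])
    print(cs,cs.mean(0),np.linalg.norm(np.roll(cs,-1,0)-cs,axis=1))
    # block top face corners at z=.028+.003
    for z in (.030,):
        cs=np.array([onplane(S['scene'],o(x,y,A),z) for x,y in [(201,180),(230,214),(170,255),(138,218)]])
        print('block scene',cs,cs.mean(0),np.linalg.norm(np.roll(cs,-1,0)-cs,axis=1))
        cs=np.array([onplane(S['side'],o(x,y,B),z) for x,y in [(296,492),(384,490),(393,546),(300,551)]])
        print('block side',cs,cs.mean(0),np.linalg.norm(np.roll(cs,-1,0)-cs,axis=1))
E
python3 fit.py
python3 -c "
from scipy.spatial.transform import Rotation as R
from plant import r
s=r.get_state();print(R.from_quat(s['eef_rot']).as_matrix(),s['clock'])"
```

```text
mouth [ 0.5393  0.0014  0.1243 -0.0862  0.2786] res [[ 0.1599 -0.9171]
 [ 0.4739 -0.6992]
 [ 0.76    0.4423]
 [-0.3914 -0.3999]
 [-0.9811 -2.5257]
 [-1.4245  1.0639]
 [ 1.4259 -1.251 ]
 [ 0.8051  0.6352]]
[[0.3893 0.1963 0.015 ]
 [0.3785 0.382  0.015 ]
 [0.5277 0.3927 0.015 ]
 [0.539  0.2065 0.015 ]] [0.4586 0.2944 0.015 ] [0.1861 0.1495 0.1866 0.15  ]
long dir 93.32027726961307 93.48485094217777
[[0.3793 0.3872 0.015 ]
 [0.5272 0.3881 0.015 ]
 [0.5203 0.1866 0.015 ]
 [0.3907 0.1801 0.015 ]] [0.4544 0.2855 0.015 ] [0.148  0.2017 0.1297 0.2074]
block scene [[ 0.5111 -0.32    0.03  ]
 [ 0.5152 -0.2776  0.03  ]
 [ 0.5715 -0.2779  0.03  ]
 [ 0.5682 -0.3237  0.03  ]] [ 0.5415 -0.2998  0.03  ] [0.0426 0.0563 0.0459 0.0573]
block side [[ 0.5181 -0.2781  0.03  ]
 [ 0.574  -0.2828  0.03  ]
 [ 0.5681 -0.3304  0.03  ]
 [ 0.5112 -0.3278  0.03  ]] [ 0.5429 -0.3048  0.03  ] [0.056  0.048  0.057  0.0502]
[[ 4.21157110e-01  2.36917964e-05 -9.06987700e-01]
 [ 9.06987697e-01  7.92742141e-05  4.21157110e-01]
 [ 8.18787056e-05 -9.99999997e-01  1.18987311e-05]] 2.3
```

```bash
python3 -m inch '-30 0 -37 8;-60 0 -75 16;-90 0 -113 24;-120 0 -150 32;-150 0 -188 40;-180 0 -226 48;-210 0 -264 56;-240 0 -302 64;-270 0 -340 65;-296 0 -377 65'
```

```text
clock: 3.3
tool_pos: [0.4811, 0.1375, 0.247]
eef_rot: [0.707, 0.0, -0.0, -0.707]
contact_force: [1.3, 0.7, -0.6]
opening: 1.002
```

```bash
python3 -m inch '0 0 -48 0;0 0 -96 0;5 0 -144 0;5 0 -192 0;10 0 -240 0;10 0 -288 0;10 0 -336 0;10 0 -384 0;10 0 -432 0;10 0 -475 0'
```

```text
clock: 4.3
tool_pos: [0.4908, -0.3381, 0.2469]
eef_rot: [0.707, 0.0, 0.0, -0.707]
contact_force: [1.1, -0.0, 0.4]
opening: 0.999
```

```bash
python3 - <<'E'
from look import *
import pickle
s=save('wrist','w1.png'); pickle.dump(s,open('w1.pkl','wb'))
print(s['t'],-np.array(s['R']).T@s['t'])
for n,z in [('cartridge_mid',.027),('cartridge',.002),('block_mid',.025),('block',.002)]:
    for d in r.tip_of('wrist',n): print(n,d['centre'],round(d['p'],2),onplane(s,d['centre'],z))
cv2.imwrite('pics/w1z.png',cv2.resize(s['frame'][:240,130:400,::-1],None,fx=2.8,fy=2.5,interpolation=cv2.INTER_CUBIC))
E
```

```text
[-0.4915 -0.3639  0.2945] [ 0.4916 -0.2654  0.3856]
cartridge_mid [131.0, 218.7] 0.97 [ 0.4398 -0.2877  0.027 ]
cartridge [129.6, 220.3] 0.63 [ 0.4385 -0.2873  0.002 ]
cartridge [141.2, 293.0] 0.53 [ 0.5407 -0.3032  0.002 ]
cartridge [131.1, 218.8] 0.2 [ 0.4363 -0.2893  0.002 ]
block_mid [124.6, 412.3] 0.78 [ 0.6938 -0.2789  0.025 ]
block_mid [146.8, 294.7] 0.67 [ 0.5403 -0.3083  0.025 ]
block [140.5, 292.1] 0.66 [ 0.5394 -0.3022  0.002 ]
block [125.1, 401.2] 0.64 [ 0.6912 -0.2806  0.002 ]
```

View pics/w1z.png

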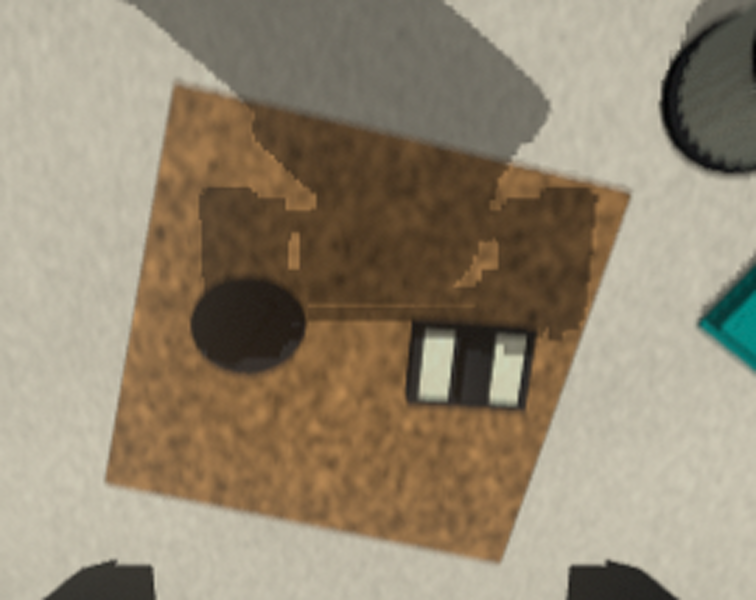

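```bash
python3 - <<'E'
from look import *
import pickle
s=pickle.load(open('w1.pkl','rb')); S=pickle.load(open('S0.pkl','rb'))
f=s['frame'][100:170,185:255,::-1].astype(float)
a=cv2.resize(np.clip(f*4,0,255).astype('uint8'),None,fx=7,fy=7,interpolation=cv2.INTER_CUBIC)
g=S['scene']['frame'][130:170,165:205,::-1].astype(float)
b=cv2.resize(np.clip(g*3,0,255).astype('uint8'),(490,490),interpolation=cv2.INTER_CUBIC)
cv2.imwrite('pics/w1c.png',cv2.resize(np.hstack([a,b]),(800,400)))
# block rib & corners
def o(x,y): return [(y+.5)/2.5-.5,(x+.5)/2.8-.5+130]
cs=np.array([onplane(s,o(*p),.030) for p in [(413,322),(535,330),(525,408),(408,400)]])
print(cs,cs.mean(0),np.linalg.norm(np.roll(cs,-1,0)-cs,axis=1), np.degrees(np.arctan2(*(cs[1]-cs[0])[1::-1])),np.degrees(np.arctan2(*(cs[2]-cs[3])[1::-1])))
E
```

```text
[[ 0.516  -0.2842  0.03  ]
 [ 0.5727 -0.2882  0.03  ]
 [ 0.5706 -0.3291  0.03  ]
 [ 0.5145 -0.3249  0.03  ]] [ 0.5435 -0.3066  0.03  ] [0.0568 0.041  0.0563 0.0407] -3.973652929918207 -4.3160576628457425
```

View pics/w1c.png

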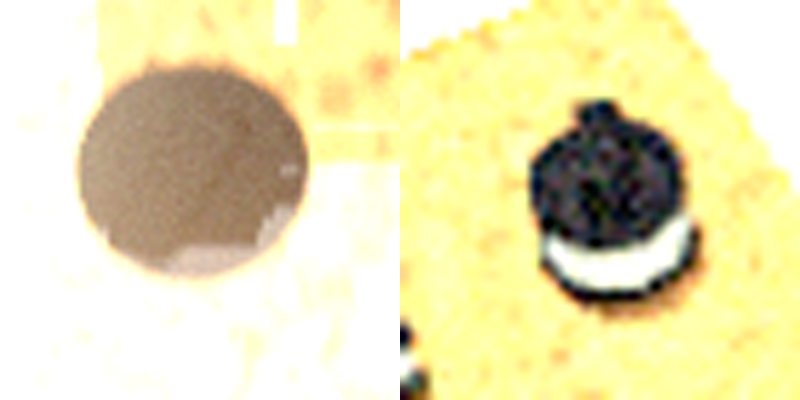

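```bash
python3 - <<'E'
from look import *
import pickle
from scipy.optimize import minimize
S=pickle.load(open('S0.pkl','rb'))
W=pickle.load(open('w1.pkl','rb'))
K=8
th=np.linspace(0,2*np.pi,40)
disc=lambda z:np.c_[.025*np.cos(th),.025*np.sin(th),0*th+z]
box=np.array([[x,y,z] for x in(-.007,.007) for y in(-.018,.018) for z in (.032,.050)])
wins={'scene':(130,165,40,40),'side':(270,240,40,45)}
def rend(c,p,wn):
    r0,c0,h,w=wn
    m=np.zeros((h*K,w*K),np.uint8)
    cy,sy=np.cos(p[2]),np.sin(p[2]);R=np.array([[cy,-sy,0],[sy,cy,0],[0,0,1]])
    for X in (np.r_[disc(0.0),disc(.032)],box):
        q=proj(S[c],X@R.T+[p[0],p[1],.003])
        q=((q[:,::-1]-[c0,r0]+.5)*K).astype(np.int32)
        cv2.fillConvexPoly(m,cv2.convexHull(q),255)
    return cv2.resize(m,(w,h),interpolation=cv2.INTER_AREA)/255.
obs={}
for c,(r0,c0,h,w) in wins.items():
    f=S[c]['frame'][r0:r0+h,c0:c0+w].astype(float)
    # foreground: not cork (cork: R-B large)
    obs[c]=np.clip(1-(f[:,:,0]-f[:,:,2]-8)/40,0,1)
    obs[c+'w']=1
def cost(p): return sum(((rend(c,p,wins[c])-obs[c])**2).sum() for c in wins)
best=[]
for y in np.radians(np.arange(0,180,10)):
    o=minimize(lambda v:cost([.437+v[0]*.01,-.285+v[1]*.01,y]),[0,0],method='Nelder-Mead',options=dict(maxfev=60,initial_simplex=[[0,0],[.3,0],[0,.3]]))
    best.append((o.fun,np.degrees(y),.437+o.x[0]*.01,-.285+o.x[1]*.01)); print(np.round(best[-1],4))
b=min(best)
im=[]
for c in wins:
    r0,c0,h,w=wins[c]
    m=rend(c,[b[2],b[3],np.radians(b[1])],wins[c])
    im+= [np.hstack([cv2.resize((x*255).astype('uint8'),(360,360),interpolation=cv2.INTER_NEAREST) for x in (obs[c],m)])]
cv2.imwrite('pics/cfit.png',cv2.resize(np.vstack(im),(600,600)))
E
```

```text
[134.33     0.       0.4393  -0.2835]
[141.7286  10.       0.4389  -0.2833]
[146.2127  20.       0.4392  -0.2838]
[147.7118  30.       0.4392  -0.2836]
[146.7968  40.       0.4392  -0.2835]
[144.8516  50.       0.4391  -0.2836]
[142.1541  60.       0.4392  -0.2838]
[140.7936  70.       0.4389  -0.2837]
[138.7354  80.       0.439   -0.2836]
[137.252   90.       0.4393  -0.2833]
[134.0948 100.       0.4392  -0.2834]
[130.6326 110.       0.4389  -0.2836]
[125.8857 120.       0.4389  -0.2834]
[121.4931 130.       0.4389  -0.2835]
[117.6191 140.       0.439   -0.2835]
[115.9732 150.       0.4389  -0.2832]
[119.6944 160.       0.4389  -0.2833]
[126.8679 170.       0.4388  -0.2838]
```

View pics/cfit.png

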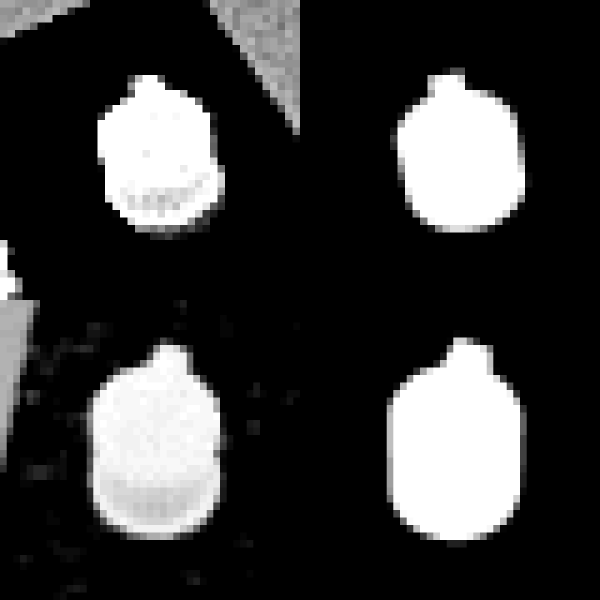

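```bash
python3 -m inch '-20 10 20 8;-40 25 40 16;-52 50 53 24;-52 90 53 32;-52 125 53 32;-52 155 53 32;-52 175 53 32;-52 190 53 32;-52 199 53 32;-52 199 53 32' 0 12
```

```text
clock: 5.55
tool_pos: [0.4393, -0.2807, 0.0471]
eef_rot: [-0.68, 0.194, -0.193, 0.681]
contact_force: [-0.6, 0.2, -0.1]
opening: 0.503
```

```bash
python3 - <<'E'
from look import *
save('wrist','w2.png');save('side','s2.png')
f=cv2.imread('pics/s2.png')[220:340,200:340];cv2.imwrite('pics/s2z.png',cv2.resize(f,None,fx=5,fy=5,interpolation=cv2.INTER_CUBIC))
E
```

```text
(no output)
```

View pics/s2z.png

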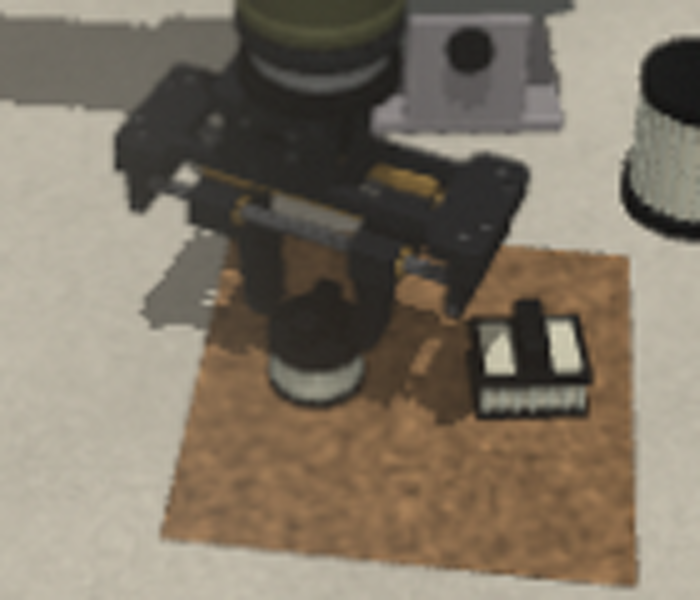

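View pics/w2.png

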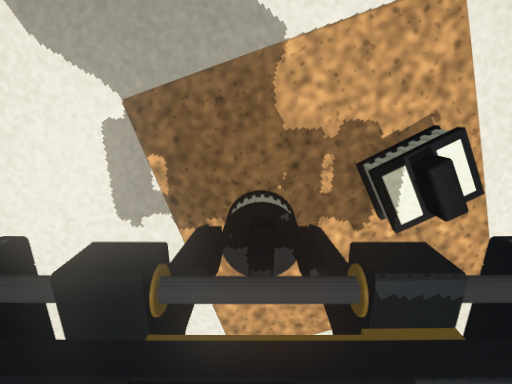

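```bash
python3 -m inch '1 1 -3 0;1 1 -3 0;1 1 -3 0;1 1 -3 0;1 1 -3 0' -1 20
```

```text
clock: 6.15
tool_pos: [0.4385, -0.2856, 0.0469]
eef_rot: [0.68, -0.194, 0.195, -0.68]
contact_force: [0.1, -0.2, 1.5]
opening: 0.158
```

```bash
python3 -m inch '0 -40 0 0;0 -90 0 0;-5 -140 10 8;-25 -180 50 16;-48 -210 90 24;-70 -210 132 32;-92 -210 174 40;-114 -210 215 48;-134 -210 254 56;-134 -210 254 63' -1 20
```

```text
clock: 7.15
tool_pos: [0.4589, 0.0098, 0.2559]
eef_rot: [-0.48, 0.52, -0.517, 0.481]
contact_force: [0.6, -0.8, -0.6]
opening: 0.157
```

```bash
python3 - <<'E'
from look import *
import pickle
s=save('wrist','w3.png'); pickle.dump(s,open('w3.pkl','wb'))
st=r.get_state();print(st['q'],st['tool_pos'],st['opening'],st['contact_force'])
E
```

```text
[-0.5067  0.5352  0.6217  2.0589 -0.4849  0.6945 -1.2258] [0.4588 0.0057 0.2561] 0.15902859076325782 [-0.1024 -0.7585 -1.065 ]
```

View pics/w3.png

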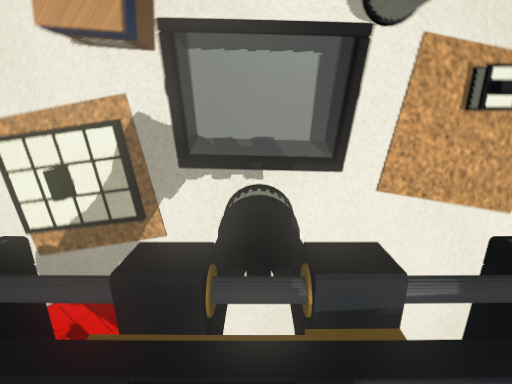

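```bash
python3 - <<'E'
import cv2
f=cv2.imread('pics/w3.png')[0:190,140:400]
f=cv2.convertScaleAbs(f,alpha=1.8,beta=20)
cv2.imwrite('pics/w3z.png',cv2.resize(f,None,fx=3,fy=3,interpolation=cv2.INTER_CUBIC))
E
```

```text
(no output)
```

View pics/w3z.png

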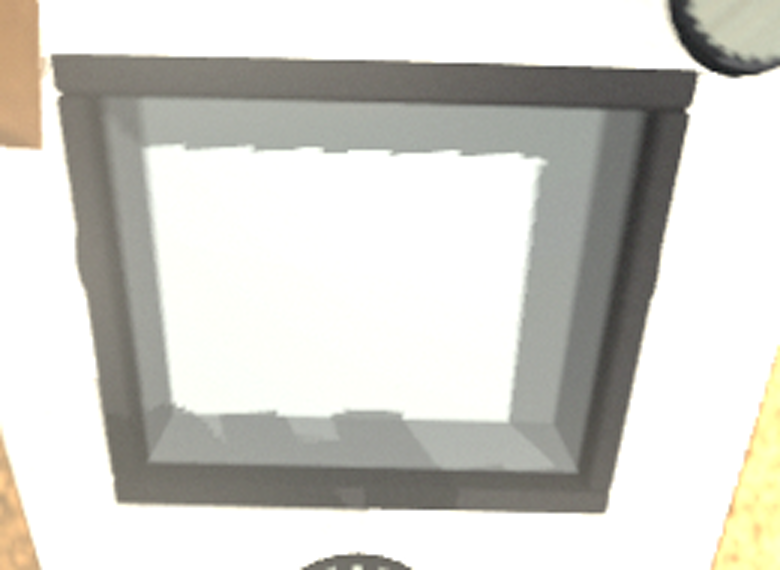

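```bash
python3 - <<'E'
from fit import *
W=pickle.load(open('w3.pkl','rb'))
def ow(x,y): return [(y+.5)/3-.5,(x+.5)/3-.5+140]
# order as rc: (-x,-y),(+x,-y),(-x,+y),(+x,+y)
wp=[ow(606,512),ow(697,72),ow(116,502),ow(53,56)]
def g(p,w=(1,1,1)):
    X=rc@Rm(p[3],p[4]).T+p[:3]
    return np.r_[w[0]*(proj(S['scene'],X)-sc).ravel(),w[1]*(proj(S['side'],X)-sd).ravel(),w[2]*(proj(W,X)-wp).ravel()]
for w in [(1,1,1),(1,1,0),(0,0,1),(1,0,1),(0,1,1)]:
    q=least_squares(g,[.535,0,.12,0,.3],args=(w,)); print(w,q.x,np.abs(q.fun).max())
q=least_squares(g,[.535,0,.12,0,.3],args=((1,1,1),));print(q.fun.reshape(-1,2))
E
```

```text
(1, 1, 1) [ 0.5396  0.0007  0.1263 -0.0978  0.2734] 2.7776443414786627
(1, 1, 0) [ 0.5393  0.0014  0.1243 -0.0862  0.2786] 2.5256588431108753
(0, 0, 1) [ 0.5394  0.0006  0.1275 -0.0997  0.2697] 0.7601493768284513
(1, 0, 1) [ 0.5395  0.0008  0.1271 -0.099   0.2679] 1.3429642583838302
(0, 1, 1) [ 0.5396  0.0005  0.1266 -0.0984  0.2756] 2.7594679585850486
[[-0.4779 -0.7434]
 [-0.3692 -0.9236]
 [ 0.5691  0.0681]
 [-0.8041 -1.3144]
 [-1.6755 -2.7776]
 [-1.6487  0.9884]
 [ 0.7822 -0.848 ]
 [ 0.5515  1.1866]
 [-0.0221 -0.5023]
 [-0.0634 -0.9138]
 [-0.3201  1.1648]
 [ 0.2548 -0.0482]]
```

```bash
python3 -m inch '-23 10 40 0.6;-46 25 78 0.6;-46 50 78 0.6;-46 75 78 0.6;-46 95 78 0.6;-46 115 78 0.6;-46 125 78 0.6;-46 130 78 0.6;-46 130 78 0.6' -1 20
```

```text
clock: 8.1
tool_pos: [0.5405, 0.0395, 0.1266]
eef_rot: [-0.475, 0.524, -0.523, 0.475]
contact_force: [-0.0, 0.1, 0.5]
opening: 0.156
```

```bash
python3 - <<'E'
from look import *
save('scene','a4.png')
f=cv2.imread('pics/a4.png')[120:270,150:300];cv2.imwrite('pics/a4z.png',cv2.resize(f,None,fx=4,fy=4,interpolation=cv2.INTER_CUBIC))
st=r.get_state();print(st['tool_pos'],st['opening'],st['contact_force'])
E
```

```text
[0.5409 0.0397 0.1272] 0.15819945243612543 [ 0.3964  0.1889 -0.1549]
```

View pics/a4z.png

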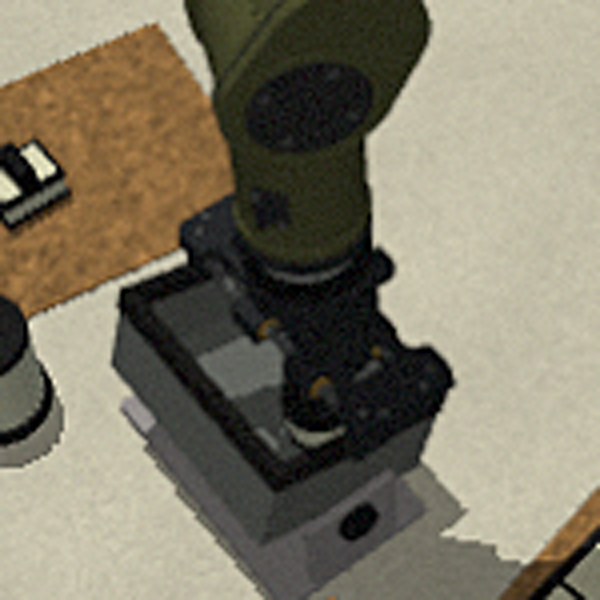

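```bash
python3 -m inch '0 8 0 0;0 14 0 0;0 18 0 0;0 20 0 0;0 20 0 0' -1 20
```

```text
clock: 8.65
tool_pos: [0.5378, 0.0404, 0.1073]
eef_rot: [-0.476, 0.525, -0.522, 0.475]
contact_force: [-7.0, 0.3, 13.5]
opening: 0.154
```

```bash
python3 -m inch '0 -2 0 0;0 -2 0 0;0 -2 0 0;0 -2 0 0;0 -4 0 0;0 -12 0 0;0 -35 0 0;0 -75 0 0;0 -120 0 0' -0.4 12
```

```text
clock: 9.55
tool_pos: [0.5397, 0.04, 0.2277]
eef_rot: [-0.476, 0.524, -0.523, 0.475]
contact_force: [0.9, 0.4, 0.4]
opening: 0.3
```

```bash
python3 - <<'E'
from look import *
save('scene','a5.png');save('wrist','w5.png')
f=cv2.imread('pics/a5.png')[120:270,150:300];cv2.imwrite('pics/a5z.png',cv2.resize(f,None,fx=4,fy=4,interpolation=cv2.INTER_CUBIC))
E
```

View pics/a5z.png

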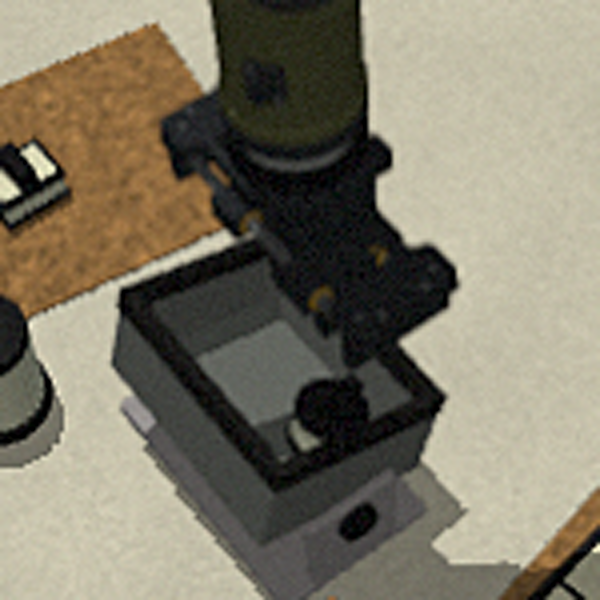

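View pics/w5.png

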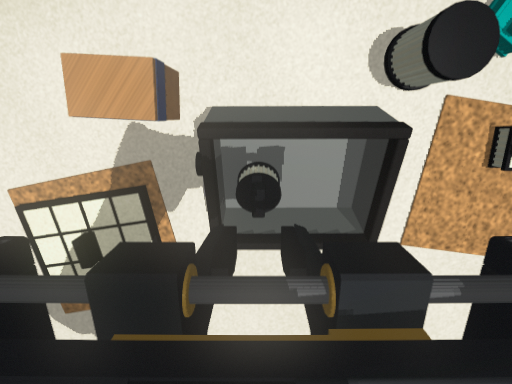

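```bash
python3 -m inch '35 0 4 -8.5;75 0 8 -17;115 0 12 -25.5;155 0 16 -34;200 5 20 -42.5;245 15 25 -51;290 30 30 -59.5;325 60 34 -68;344 90 36 -76.5;344 120 36 -85' 0 12
```

```text
clock: 10.65
tool_pos: [0.5419, -0.3109, 0.1055]
eef_rot: [0.705, -0.065, 0.065, -0.703]
contact_force: [-0.4, 0.7, -0.2]
opening: 0.5
```

```bash
python3 - <<'E'
from look import *
s=save('wrist','w6.png')
st=r.get_state();print(st['tool_pos'],st['opening'],st['eef_rot'],st['clock'])
print([(d['centre'],d['p'],onplane(s,d['centre'],.025)) for d in r.tip_of('wrist','block_mid')])
E
```

```text
[ 0.5394 -0.3068  0.1006] 0.49782046597712454 [-0.7035  0.0648 -0.0594  0.7052] 10.7
[([199.6, 255.6], 0.86, array([ 0.5407, -0.3092,  0.025 ])), ([127.8, 437.7], 0.79, array([ 0.6955, -0.2763,  0.025 ]))]
```

View pics/w6.png

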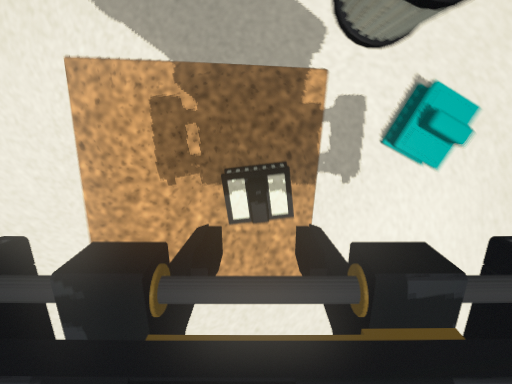

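```bash
python3 -m inch '1 20 0 -6.6;1 40 0 -6.6;1 52 0 -6.6;1 60 0 -6.6;1 60 0 -6.6;1 60 0 -6.6' 0 12
```

```text
clock: 11.35
tool_pos: [0.5449, -0.306, 0.0475]
eef_rot: [0.707, -0.024, 0.025, -0.706]
contact_force: [-0.2, -0.2, -0.0]
opening: 0.501
```

```bash
python3 - <<'E'
from look import *
s=save('wrist','w7.png')
st=r.get_state();print(st['tool_pos'],st['opening'],st['eef_rot'],st['clock'])
E
```

```text
[ 0.545  -0.3062  0.0476] 0.49930617860648074 [ 0.707  -0.0238  0.0247 -0.7064] 11.4
```

View pics/w7.png

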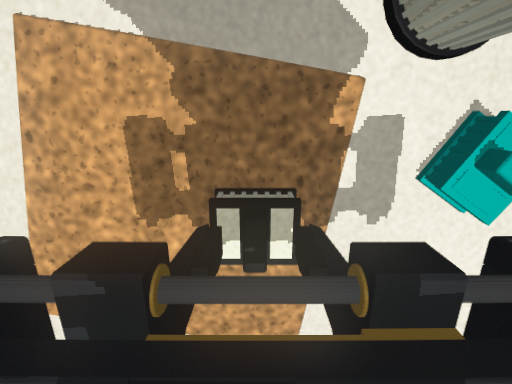

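```bash
python3 -m inch '-2 4 0 0;-2 6 0 0;-2 6 0 0' 0 12 && python3 -m inch '0 0 0 0;0 0 0 0;0 0 0 0;0 0 0 0' -1 20
```

```text
clock: 11.7
tool_pos: [0.5422, -0.3059, 0.0407]
eef_rot: [-0.707, 0.024, -0.024, 0.707]
contact_force: [0.2, 0.3, 0.2]
opening: 0.497
clock: 12.1
tool_pos: [0.5424, -0.3058, 0.0407]
eef_rot: [-0.707, 0.024, -0.024, 0.707]
contact_force: [0.6, 0.7, 1.5]
opening: 0.163
```

```bash
python3 -m inch '0 -40 0 0;0 -85 0 8.5;0 -125 15 17;-4 -155 45 25.5;-8 -165 80 34;-12 -165 115 42.5;-16 -165 150 51;-20 -165 185 59.5;-24 -165 220 68;-28 -165 250 76.5' -1 20 && python3 -m inch '4 0 -2 8;-15 0 1 15.1;-15 0 1 15.1;-15 0 1 15.1'
```

```text
clock: 13.1
tool_pos: [0.5312, -0.0521, 0.2057]
eef_rot: [-0.539, 0.458, -0.457, 0.539]
contact_force: [0.6, 0.3, 0.1]
opening: 0.153
clock: 13.5
tool_pos: [0.5299, -0.0394, 0.2056]
eef_rot: [0.477, -0.522, 0.523, -0.476]
contact_force: [-0.0, -0.9, -1.6]
opening: 0.154
```

```bash
python3 -m inch '0 25 2 0.4;0 50 2 0.4;0 72 2 0.4;0 88 2 0.4;0 96 2 0.4;0 101 2 0.4;0 104 2 0.4;0 104 2 0.4'
```

```text
clock: 14.3
tool_pos: [0.5313, -0.0407, 0.1036]
eef_rot: [-0.473, 0.525, -0.525, 0.474]
contact_force: [-5.3, -0.3, 12.5]
opening: 0.163
```

```bash
python3 -m inch '0 -3 0 0;0 -3 0 0;0 -3 0 0;0 -3 0 0;0 -5 0 0;0 -14 0 0;0 -40 0 0;0 -80 0 0;0 -125 0 0' -0.45 12
```

```text
clock: 15.2
tool_pos: [0.5311, -0.0397, 0.2279]
eef_rot: [-0.474, 0.526, -0.525, 0.473]
contact_force: [1.1, 0.7, -0.2]
opening: 0.275
```

```bash
python3 - <<'E'
from look import *
save('scene','a8.png');save('wrist','w8.png')
f=cv2.imread('pics/a8.png')[120:270,150:300];g=cv2.imread('pics/w8.png')[80:270,130:430]
cv2.imwrite('pics/m8.png',np.hstack([cv2.resize(f,(400,400)),cv2.resize(g,(400,400))]))
E
```

```text
(no output)
```

View pics/m8.png

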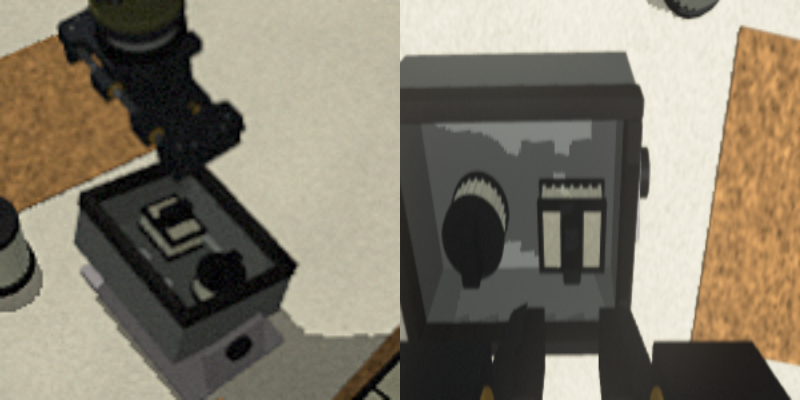

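```bash
python3 -m inch '-40 0 -16 0;-80 0 -33 0;-120 0 -50 0;-160 0 -66 -2;-200 5 -83 -5;-240 10 -100 -9;-280 20 -116 -9;-321 28 -133 -9;-321 28 -133 -9;-321 28 -133 -9' 0 12
```

```text
clock: 16.3
tool_pos: [0.4319, 0.2939, 0.1982]
eef_rot: [0.514, -0.486, 0.486, -0.514]
contact_force: [0.7, -0.6, -0.2]
opening: 0.503
```

```bash
python3 - <<'E'
from look import *
import pickle
s=save('wrist','w9.png');pickle.dump(s,open('w9.pkl','wb'))
st=r.get_state();print(st['tool_pos'],st['q'],st['clock'])
print([(d['centre'],d['p'],onplane(s,d['centre'],.030)) for d in r.tip_of('wrist','panel_grip')])
E
```

```text
[0.4328 0.2924 0.1987] [-1.0328  0.7063  0.5975  1.9478 -0.6198  0.6776 -1.5647] 16.35
[([154.6, 262.6], 0.92, array([0.4602, 0.2904, 0.03  ])), ([348.2, 214.2], 0.63, array([0.1756, 0.3432, 0.03  ]))]
```

View pics/w9.png

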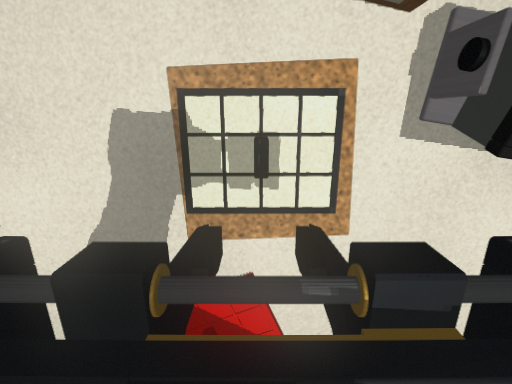

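```bash
python3 - <<'E'
from look import *
import pickle
s=pickle.load(open('w9.pkl','rb'))
cs=np.array([onplane(s,p,.015) for p in [(89,178),(88,345),(212,335),(213,193)]])
print(cs,cs.mean(0),np.linalg.norm(np.roll(cs,-1,0)-cs,axis=1))
for a,b in((0,1),(3,2)): d=cs[b]-cs[a]; print(np.degrees(np.arctan2(d[1],d[0])))
E
```

```text
[[0.5266 0.39   0.015 ]
 [0.5385 0.202  0.015 ]
 [0.3898 0.1928 0.015 ]
 [0.378  0.3746 0.015 ]] [0.4582 0.2898 0.015 ] [0.1884 0.149  0.1822 0.1494]
-86.37946049877453
-86.28707410383555
```

```bash
python3 -m inch '1 40 13 0;3 80 26 0;3 115 26 0;3 140 26 0;3 155 26 0;3 164 26 0;3 168 26 0;3 168 26 0' 0 12
```

```text
clock: 17.2
tool_pos: [0.4594, 0.2909, 0.031]
eef_rot: [-0.513, 0.487, -0.487, 0.513]
contact_force: [0.5, 0.2, 0.9]
opening: 0.503
```

```bash
python3 - <<'E'
from look import *
s=save('wrist','w10.png');
st=r.get_state();print(st['tool_pos'],st['contact_force'],st['clock'])
E
```

```text
[0.4595 0.2913 0.0314] [0.2574 0.8946 0.1354] 17.25
```

View pics/w10.png

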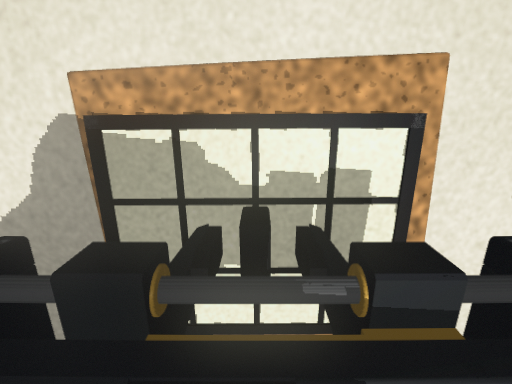

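```bash
python3 -m inch '0 2 0 0;0 2 0 0;0 2 0 0;0 2 0 0;0 2 0 0' -1 25 && python3 -m inch '0 -10 0 0;0 -30 0 0;0 -60 0 0;0 -100 0 0;0 -150 0 0;0 -190 0 0;0 -205 0 0'
```

```text
clock: 17.75
tool_pos: [0.459, 0.2921, 0.029]
eef_rot: [-0.513, 0.486, -0.486, 0.514]
contact_force: [-0.4, 0.5, 2.9]
opening: 0.178
clock: 18.45
tool_pos: [0.4602, 0.2916, 0.238]
eef_rot: [-0.511, 0.486, -0.487, 0.515]
contact_force: [0.3, 0.0, -2.5]
opening: 0.172
```

```bash
python3 - <<'E'
from look import *
s=save('side','s11.png');save('wrist','w11.png')
f=cv2.imread('pics/s11.png')[40:240,120:380];cv2.imwrite('pics/s11z.png',cv2.resize(f,None,fx=3,fy=3,interpolation=cv2.INTER_CUBIC))
E
```

```text
(no output)
```

View pics/s11z.png

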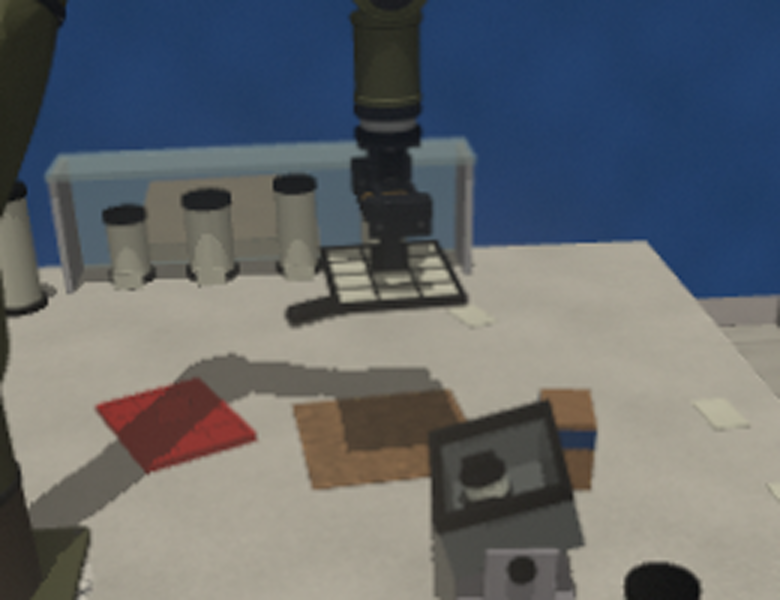

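View pics/w11.png

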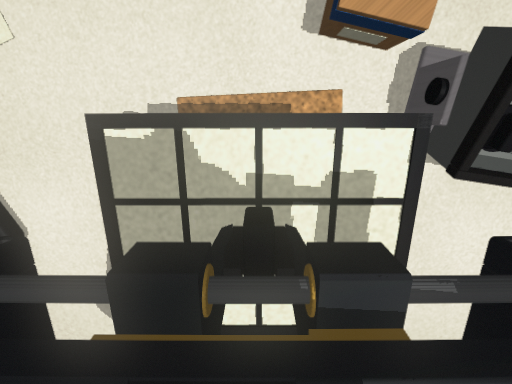

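```bash
python3 - <<'E'
from look import *
s=r.snapshot('wrist');st=r.get_state();p=st['tool_pos'];print(p,st['clock'])
from scipy.spatial.transform import Rotation as R
M=R.from_quat(st['eef_rot']).as_matrix()
for z in (p[2]-.014,p[2]-.012):
    for rc in [(115,86),(114,433)]: print((M.T@(onplane(s,rc,z)-p)))
E
```

```text
[0.4587 0.2917 0.2344] 18.6
[-0.0966  0.0142  0.0742]
[0.0974 0.014  0.0748]
[-0.0953  0.0122  0.0742]
[0.0961 0.012  0.0748]
```

```bash
python3 -m inch '20 0 4 0;55 0 10 1;95 0 18 2;135 0 26 4;175 0 33 6;215 3 40 7;250 10 47 8;275 18 52 9.1;290 25 55 9.1;294 30 55 9.1' -1 25 && python3 -m inch '0 0 0 0;0 0 0 0'
```

```text
clock: 19.6
tool_pos: [0.5285, -0.0013, 0.2019]
eef_rot: [-0.473, 0.527, -0.526, 0.471]
contact_force: [-0.4, -0.1, -2.3]
opening: 0.179
clock: 19.8
tool_pos: [0.5289, 0.0025, 0.203]
eef_rot: [-0.474, 0.526, -0.524, 0.473]
contact_force: [0.2, 1.0, -3.0]
opening: 0.177
```

```bash
python3 - <<'E'
from look import *
s=save('side','s12.png');save('wrist','w12.png')
f=cv2.imread('pics/s12.png')[100:250,200:380];g=cv2.imread('pics/w12.png')
cv2.imwrite('pics/m12.png',np.hstack([cv2.resize(f,(400,333)),cv2.resize(g,(400,333))]))
st=r.get_state();print(st['tool_pos'],st['eef_rot'],st['contact_force'],st['moment'],st['clock'],st['q'])
from scipy.spatial.transform import Rotation as R
x=R.from_quat(st['eef_rot']).as_matrix()[:,0];print(np.degrees(np.arctan2(x[1],x[0])))
E
```

```text
[0.5294 0.0025 0.2036] [-0.4736  0.5254 -0.5247  0.4737] [ 1.2102  0.2903 -2.7036] [-0.0031  0.1091  0.0048] 19.9 [-0.4348  0.7031  0.5883  1.9225 -0.5951  0.6964 -1.1585]
-95.8873185651905
```

View pics/m12.png

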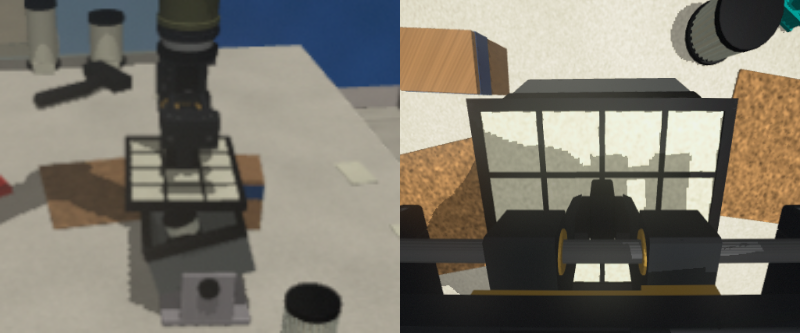

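```bash
python3 -m inch '0 10 2 0;0 20 3 0;0 26 3 0;0 29 3 0;0 32 3 0;0 35 3 0' -1 14
```

```text
clock: 20.5
tool_pos: [0.5321, 0.0007, 0.1685]
eef_rot: [-0.473, 0.526, -0.525, 0.473]
contact_force: [-3.6, 0.0, 0.8]
opening: 0.18
```

```bash
python3 -m inch '0 1 0 0;0 2 0 0;0 3 0 0;0 4 0 0;0 5 0 0;0 6 0 0'
```

```text
clock: 21.1
tool_pos: [0.5325, 0.0007, 0.1626]
eef_rot: [-0.473, 0.526, -0.526, 0.473]
contact_force: [-2.8, -0.6, 0.9]
opening: 0.183
```

```bash
python3 -m inch '0 1 0 0;0 2 0 0;0 3 0 0;0 4 0 0;0 5 0 0;0 6 0 0;0 6 0 0'
```

```text
clock: 21.8
tool_pos: [0.5325, 0.0007, 0.1566]
eef_rot: [-0.473, 0.526, -0.525, 0.473]
contact_force: [-3.1, -0.5, 1.1]
opening: 0.183
```

```bash
python3 - <<'E'
from look import *
s=save('side','s13.png');
f=cv2.imread('pics/s13.png')[130:260,230:350];cv2.imwrite('pics/s13z.png',cv2.resize(f,None,fx=4.5,fy=4.5,interpolation=cv2.INTER_CUBIC))
st=r.get_state();print(st['tool_pos'],st['contact_force'],st['moment'],st['clock'])
E
```

```text
[0.5325 0.0007 0.1567] [-3.5086 -0.0602  1.0836] [0.0162 0.7595 0.03  ] 21.85
```

View pics/s13z.png

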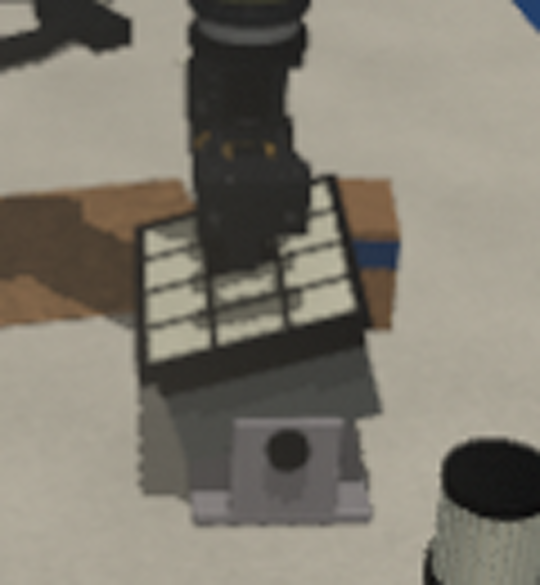

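```bash
python3 -m inch '0 1 0 0;0 2 0 0;0 2 0 0'; python3 -m inch '0 1 0 0;0 1 0 0'; python3 -m inch '0 1 0 0;0 1 0 0'
```

```text
clock: 22.15
tool_pos: [0.533, 0.0007, 0.155]
eef_rot: [0.473, -0.525, 0.526, -0.473]
contact_force: [-3.3, -0.4, 4.9]
opening: 0.181
clock: 22.35
tool_pos: [0.5332, 0.0006, 0.1543]
eef_rot: [0.473, -0.525, 0.526, -0.474]
contact_force: [-3.2, 0.6, 7.1]
opening: 0.183
clock: 22.55
tool_pos: [0.5334, 0.0006, 0.1535]
eef_rot: [0.472, -0.525, 0.526, -0.474]
contact_force: [-3.3, 0.0, 9.5]
opening: 0.182
```

```bash
python3 - <<'E'
from look import *
import pickle
D={c:save(c,f'{c}14.png') for c in ('scene','side','wrist')}
pickle.dump(D,open('D14.pkl','wb'))
a=cv2.imread('pics/scene14.png')[140:270,160:290];b=cv2.imread('pics/side14.png')[140:260,230:350]
cv2.imwrite('pics/m14a.png',cv2.resize(a,None,fx=4.5,fy=4.5,interpolation=cv2.INTER_CUBIC))
cv2.imwrite('pics/m14b.png',cv2.resize(b,None,fx=4.8,fy=4.8,interpolation=cv2.INTER_CUBIC))
st=r.get_state();print(st['tool_pos'],st['contact_force'],st['moment'],st['opening'],st['clock'])
E
```

```text
[0.5334 0.0006 0.1536] [-3.656   1.2324  8.1299] [0.1341 0.7661 0.0001] 0.18062122769529038 22.7
```

View pics/m14a.png

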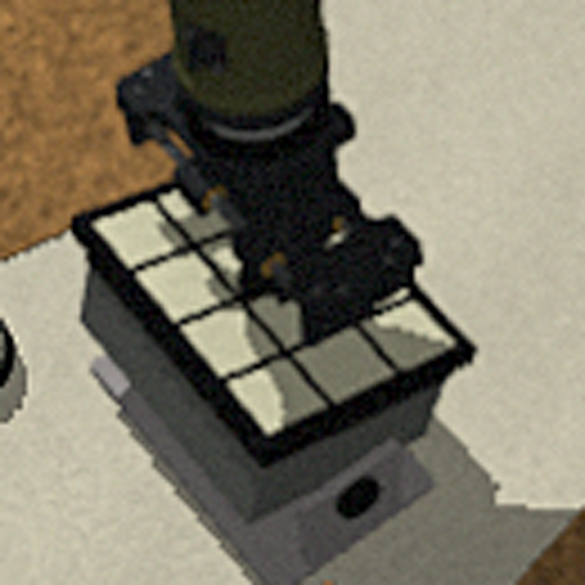

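View pics/m14b.png

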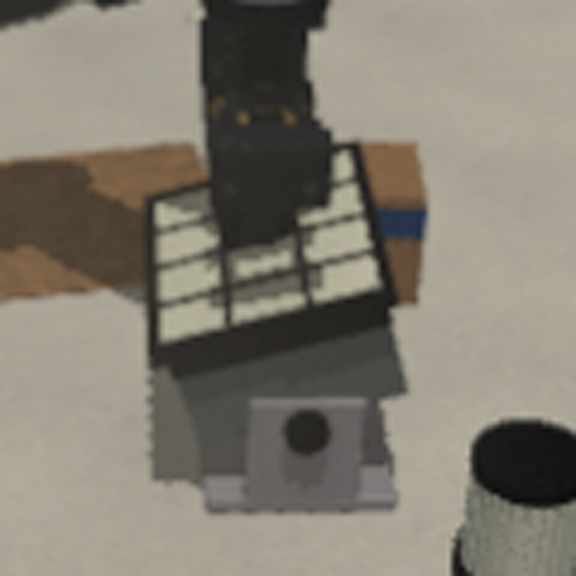

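View pics/wrist14.png

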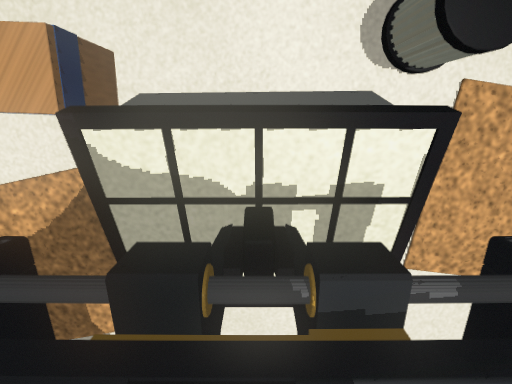

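```bash
cat > fp.py <<'E'
from fit import *
D=pickle.load(open('D14.pkl','rb'))
def oo(x,y,k,off): return [(y+.5)/k-.5+off[0],(x+.5)/k-.5+off[1]]
pc=np.array([[-.075,-.095,.012],[.075,-.095,.012],[-.075,.095,.012],[.075,.095,.012]])
a=lambda x,y:oo(x,y,4.5,(140,160)); b=lambda x,y:oo(x,y,4.8,(140,230))
obs=[('scene',1,a(76,219)),('scene',2,a(474,346)),('scene',3,a(264,446)),
('side',2,b(149,194)),('side',3,b(360,142)),('side',1,b(394,290)),('side',0,b(153,348)),
('wrist',3,(108,59)),('wrist',1,(110,459))]
def h(p,skip=()):
    X=pc@Rm(p[3],p[4]).T+p[:3]
    return np.concatenate([proj(D[c],X[i:i+1])[0]-o for c,i,o in obs if c not in skip])
mo=np.array([.5395,.0007,.127]);Rmm=Rm(-.098,.272)
for sk in [(),('scene',),('side',),('wrist',)]:
    q=least_squares(h,[.54,0,.125,-.1,.27],args=(sk,),loss='soft_l1'); print(sk,q.x,'in mouth',Rmm.T@(q.x[:3]-mo),np.abs(q.fun).max().round(2))
q=least_squares(h,[.54,0,.125,-.1,.27]);print(q.fun.reshape(-1,2))
E
python3 fp.py
```

```text
() [ 0.54   -0.0001  0.1293 -0.1087  0.2638] in mouth [ 0.0012 -0.0008  0.0021] 1.77
('scene',) [ 0.5401 -0.0001  0.1292 -0.1092  0.2654] in mouth [ 0.0012 -0.0007  0.0019] 1.28
('side',) [ 0.5399 -0.0001  0.1295 -0.1087  0.2602] in mouth [ 0.0011 -0.0008  0.0023] 1.77
('wrist',) [ 0.5394  0.0004  0.1299 -0.105   0.2775] in mouth [ 0.0007 -0.0003  0.0028] 1.49
[[-0.3094 -1.7587]
 [ 0.3399  0.4142]
 [ 1.4591 -0.8908]
 [ 0.0794 -0.757 ]
 [ 0.0611  0.4438]
 [ 0.5047  0.9002]
 [ 0.3884 -1.2984]
 [ 0.3018 -0.2207]
 [ 0.1559  0.0853]]
```

```bash
python3 -m inch '0 0 0 0;0 0 0 0;0 0 0 0;0 0 0 0;0 0 0 0' && python3 - <<'E'
from look import *
st=r.get_state();print(st['tool_pos'],st['contact_force'],st['moment'],st['opening'],abs(st['qd']).max())
E
```

```text
clock: 23.2
tool_pos: [0.5334, 0.0006, 0.1536]
eef_rot: [0.472, -0.525, 0.526, -0.474]
contact_force: [-3.9, 0.6, 8.4]
opening: 0.183
[0.5334 0.0006 0.1536] [-3.9441  0.6404  8.4316] [0.153  0.7595 0.077 ] 0.18336119497756992 0.0017251730036103772
```

```bash
python3 -c "
from plant import r
print(r.finish_job());s=r.get_state();print(s['clock'],s['tool_pos'],s['contact_force'],s['opening'])"
```

```text
the job is handed in; nothing more can be done
None
the job is handed in; nothing more can be done
```

I put the cartridge and the block upright inside the compartment and let go of them. I then gripped the panel by its rib and lowered it until it pivoted in the fingers onto the sloping rim. I pressed it and handed the job in at about 23 s, still gripping and holding. No verdict was reported.

**Last checks:**
- **Position:** a fit to the camera pictures put the panel centred within about 1 mm, square within about 0.01 rad and parallel within about 0.01 rad of the measured mouth.
- **Press:** the force along the mouth's normal was about 11 N, which means the rim had given by roughly 3.3 mm. The arm was still, and the fingers were still closed on the rib with the grip set to 14 N.
- **Small filters:** the picture taken after I let go of the block showed both upright inside. I could not see them again once the panel was on.
- **Bystanders:** in the late pictures the boxed filter and the large round filter looked where they had been. I did not measure their positions again.

**One disagreement:** the picture fit put the panel's underside about 2 mm above the free rim, when it should be about 3 mm below it. I put that down to calibration and my picked corner points, and trusted the force. The force stayed at about 4 N while the panel pivoted, then rose steadily as the rim gave.

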